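# Reset the tripped breakers on a lab power unit and lock out the dead one

## Robot

A 6-joint arm with a two-finger parallel gripper is mounted at the origin on the work surface. World frame = base frame: x ahead of the robot, y to its left, z up, the work surface at z = 0. Lengths are in m, angles in rad, forces in N, time in s.
With the tool pointing down it reaches from about 0.225 to 0.875 m from the base axis. Payload 3.4 kg.
Tool frame: the origin (TCP) lies on the centre line of the jaws, within the pads' length; the fingertips stand 19 mm ahead of it and the grasp point (between the pads) is the TCP (nose_length is the distance from the TCP to the fingertips, in m); z points along the fingers, y is the direction in which the jaws open and shut (so a half turn about z gives the same grasp; the last joint's range is limited). The gripper opens to 85 mm and grips with 20 to 120 N. Pads are 22 mm wide; open, the fingers measure 114 mm over their backs; the gripper's body (76 mm by 85 mm) begins 54 mm behind the grasp point. The pads swing forward as they close: fully open they stand 13 mm farther back than shut.
Start: joints at [1.115, 0.276, 1.505, -0, 1.361, -0.121], TCP at [0.189, 0.543, 0.25] pointing down, gripper open.
Joint ranges: [-2.89, 2.89], [-0.75, 2.08], [0.22, 2.7], [-1.18, 4.32], [0.11, 2.71], [-2.7, 2.7]. Speed limits (rad/s): [2.57, 2.57, 3.14, 3.14, 3.14, 3.14].

## Interface

Orientations are given as a unit quaternion [w, x, y, z].
In Python, from rig import * gives the robot as it stands.
- The arm moves only by the shell command python3 -m jog 'ROWS' [OPENING] [FORCE]. ROWS is JSON, one flat list of numbers, 6 for each row, row after row: the shift along the tool's x, y, z in mm, then the turn, a rotation vector about the tool's x, y, z in degrees. In form: [tx, ty, tz, wx, wy, wz, tx, ty, tz, wx, wy, wz, ...]. A call has 1 to 10 rows; each row is the pose to reach, as a shift and turn from the pose commanded when the call began, along the tool's axes at that moment; what a row does not reach only later rows make up. A row lasts 1/8 s, in which the tool goes at most 62.5 mm and 10.7 degrees, less where a joint would pass 70% of its speed; a pose out of reach is approached as far as the arm can. A call with a gripper value outside its range is refused whole. OPENING is the closure, from 0 (fully open) to 1 (shut), set as the call begins (- or left out, the last holds). The fingers move at their own pace and stop on an object; FORCE is the grip in N (left out, the last holds). Time passes only in rows, so rows that repeat a pose let the fingers close. It gives the time, the measured TCP pose, the force and the opening at its end, in the units of the state.
- get_state(): the state, without advancing time (a new reading comes with each control period).
- get_image(name): name is "side" or "top" or "wrist"; returns a dict with "frame" (420x560x3 uint8, red, green, blue), "camera_matrix" (3x3 intrinsics, pixels), "k1" (the pictures are not rectified: a ray, as slopes to the right and down, at radius r is drawn at 1 + k1 r^2 times it, then the intrinsics apply), "rvec" (rotation vector, rad) and "tvec" (3), from world to camera coordinates, as OpenCV has them. Camera axes: x right, y down, z forward; pixel columns grow to the right and rows downward; lengths in m; the calibration is good to about 2 mm. A picture is of the moment at which its call begins. There is no depth.
- sign_off(): hands the job in, once; it reports no verdict.
The state is a dict: "clock": time; "qpos": joint angles; "qd": joint speeds; "effort": joint torques, N m; "position": TCP position; "ee_rot": TCP orientation; "contact_force": force on the tool from outside, world axes, zero at the start; "moment": the same for the moment, N m; "width": finger opening in m.
Only numpy, scipy, OpenCV 4.12 (cv2) and the standard library are available. Lean on these libraries where they do the work, as an engineer would, in place of code of your own. Each camera call takes 0.05 s, during which the arm holds its last target.

## Task

Three push-to-reset breakers on the instrument power unit have popped out. Press them slowly and gently and feel for the snap: the two good ones break over and stay in, the third is worn out, stays soft and springs back, and must not be forced. When the good ones are in, fit the grey lockout cap over the worn one, fully down on the panel with its button still out, and leave everything else where it is.

Things in the scene. Friction and masses are not known exactly. Their poses are not given: they have to be found in the camera images.
- unit: the power unit: a flat white steel case 180 (its x) x 310 (its y) x 80 mm high, fixed on the bench, dark grey panel on top; origin at the centre of its underside, z up. Three identical breakers stand in a row along its y, 80 mm apart. Nothing may press on it or its buttons with more than 12 N. Its sockets, vent and rocker are flat and play no part.
- breaker_1 (a point): point on the top panel (80 mm above the bench) on the axis of the breaker at the +y end; z up. A breaker is a fixed steel bush 24 mm across and 10 mm high on the panel, with a flat-topped black button 18 mm across in it. Popped out, its top is 20.5 to 28.5 mm above the panel: the head was screwed on by hand, so this differs between breakers and is not measured. Latched in, it is 8 mm lower.
- breaker_2 (a point): the same point of the middle breaker; same bush, its own button height
- breaker_3 (a point): the same point of the breaker at the -y end of the row; same bush, its own button height
- button_1 (a joint): how far button 1 is pushed straight down from popped out, m: 0 = out, 0.008 = on its rigid stop. A good button resists with about 1.5 N at once, rises to 5 to 6 N at 2 to 3 mm, yields, and about 6 mm in it snaps away from the finger to 0.008 and stays. The worn one (any of the three, looks alike) goes only from 1 to about 2 N before the stop, never snaps, and springs back out.
- button_2 (a joint): the same for the button of breaker_2
- button_3 (a joint): the same for the button of breaker_3
- cap: the grey plastic lockout cap, loose, about 45 g, standing mouth down on the bench: a cup 34 mm across and 36 mm high, open below (bore 28 mm across, 32 mm deep, clears a popped-out button), with a ribbed grip 20 mm across and 20 mm high on top (56 mm in all); origin at the centre of its lower rim, z up. Seated, its rim rests on the panel round the bush.
- bottle: bystander: glass reagent bottle with a red screw cap, 70 mm across, 140 mm tall, standing on the bench beside the unit; origin at the centre of its underside
- stopper: bystander: a loose red bottle screw cap, 45 mm across, 22 mm high, lying on the bench in front of the unit; origin at the centre of its underside
- screwdriver: bystander: screwdriver with a black handle, 190 mm long, lying on the bench behind the unit; origin near its middle
There are look-alikes about, which are no part of the job. Leave any green, turquoise or yellow look-alike of the cap alone.

How it is judged:
By the outcome, as a careful person would: the job done as asked, in the order asked, and still so for the second after the job is handed in, with the robot touching nothing.
It also fails if it takes over 72 s, if anything falls off the work surface, if the arm or the gripper's body presses on something with over 40 N, if the wrist force passes 120 N, or if a joint passes its speed limit or range.

## Working session

There is one attempt and no reset: what is moved stays moved. The work goes in short steps, Python scripts to look and compute and a shell command to move; the robot and the scene stay as the last step left them, time stands still between calls to the robot, and variables do not carry over. Pictures are saved under pics/ and viewed, and the job is handed in when it is done.

```bash
ls; mkdir -p pics; cat > h.py <<'E'
from rig import *
import numpy as np, cv2, json
def snap(n,tag):
    im=get_image(n); f=np.array(im['frame']); cv2.imwrite(f'pics/{tag}.png',f[:,:,::-1])
    d={k:np.array(im[k]).tolist() for k in('camera_matrix','k1','rvec','tvec')}
    json.dump(d,open(f'pics/{tag}.json','w')); return f,d
def load(tag): return cv2.imread(f'pics/{tag}.png'),json.load(open(f'pics/{tag}.json'))
def dist(d): return np.array([d['k1'],0,0,0,0.])
def proj(d,P): return cv2.projectPoints(np.array(P,float).reshape(-1,3),np.array(d['rvec']),np.array(d['tvec']),np.array(d['camera_matrix']),dist(d))[0].reshape(-1,2)
def ray(d,uv):
    s=cv2.undistortPoints(np.array([[uv]],float),np.array(d['camera_matrix']),dist(d)).reshape(2)
    R=cv2.Rodrigues(np.array(d['rvec']))[0]; t=np.array(d['tvec']).reshape(3)
    return -R.T@t, R.T@np.array([s[0],s[1],1])
def atz(d,uv,z):
    c,r=ray(d,uv); return c+r*(z-c[2])/r[2]
E
python3 - <<'E'
from h import *
for n in('side','top','wrist'): snap(n,n+'0')
print(get_state())
E
```

```text
pics
{'clock': 0.15, 'qpos': array([ 1.11501858e+00,  2.76470830e-01,  1.50584457e+00, -4.34503283e-05,
        1.36068301e+00, -1.21015852e-01]), 'qd': array([ 0.00164441, -0.00065567, -0.00391971,  0.00017318, -0.00190596,
       -0.00066246]), 'effort': array([ 2.43596114e-03, -4.17142868e+01, -2.46033651e+01,  1.76024114e-04,
        7.57587404e-03,  1.52879437e-05]), 'position': array([0.18877981, 0.54274322, 0.24962547]), 'ee_rot': array([-1.79542990e-04,  1.66595949e-01,  9.86024997e-01, -6.79893219e-04]), 'contact_force': array([-0.01540547,  0.16061543, -0.24735609]), 'moment': array([0.01155231, 0.04753174, 0.03846673]), 'width': 0.08545546923500623}
```

View pics/side0.png

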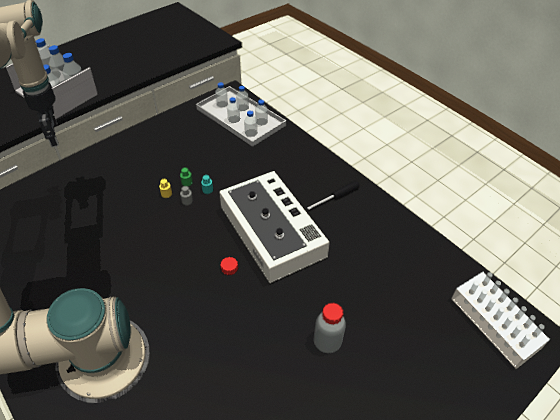

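View pics/top0.png

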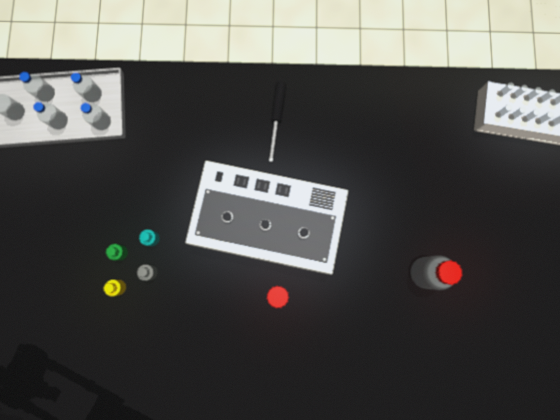

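View pics/wrist0.png

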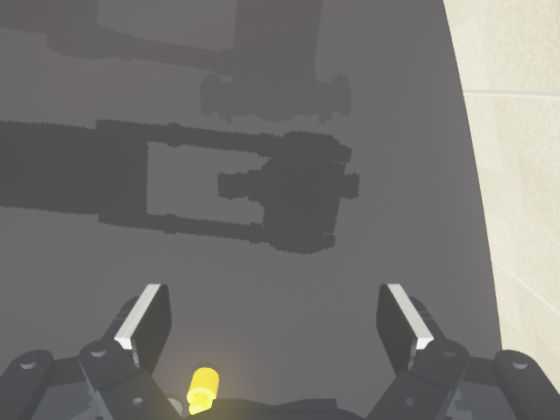

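The look-alikes in the top view are yellow (113,288), green (114,252), turquoise (147,238) and grey (145,272). I choose grey. The breakers are at about (227,217), (265,225) and (304,232).

```bash
python3 - <<'E'
from h import *
a,_=load('top0'); b,_=load('side0')
x=cv2.resize(a[225:305,95:175],(400,400),interpolation=cv2.INTER_CUBIC)
y=cv2.resize(b[160:210,155:219][:, :],(400,312),interpolation=cv2.INTER_CUBIC)
y=cv2.copyMakeBorder(y,0,88,0,0,cv2.BORDER_CONSTANT)
cv2.imwrite('pics/crop1.png',np.hstack([x,y]))
x=cv2.resize(a[155:280,180:355],(800,571),interpolation=cv2.INTER_CUBIC); cv2.imwrite('pics/crop2.png',x)
x=cv2.resize(b[165:285,215:335],(600,600),interpolation=cv2.INTER_CUBIC); cv2.imwrite('pics/crop3.png',x)
E
```

```text
(no output)
```

View pics/crop1.png

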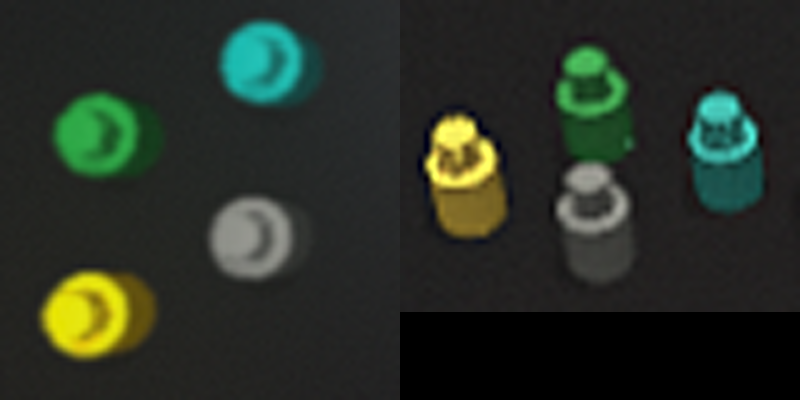

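View pics/crop2.png

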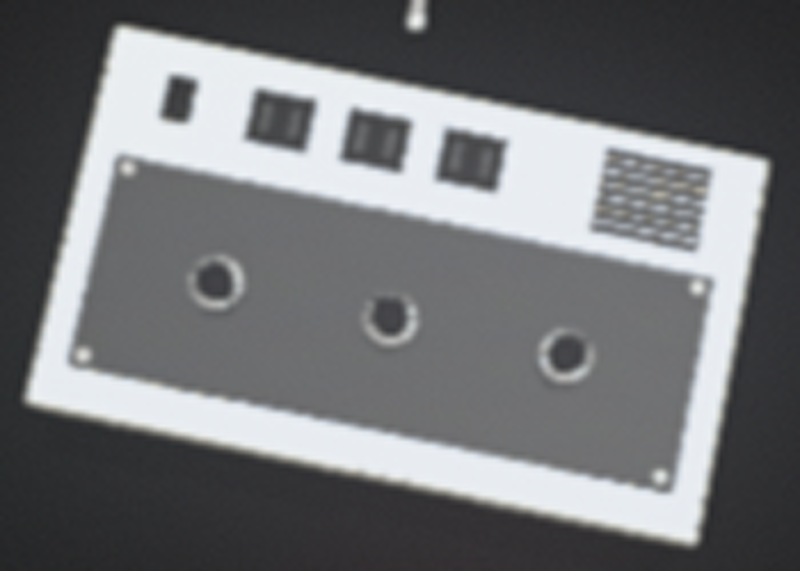

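View pics/crop3.png

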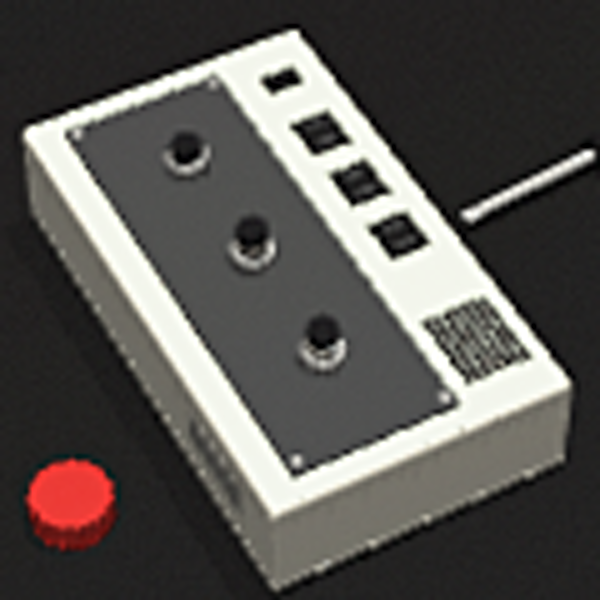

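The crop confirms the grey cap, with its shoulder ring at (145,272) in top and (186,193) in side. Next I triangulate the cap and the unit.

```bash
python3 - <<'E'
from h import *
from scipy.optimize import least_squares
_,T=load('top0');_,S=load('side0')
def m(p,s,o): return [(p[0]+.5)/s-.5+o[0],(p[1]+.5)/s-.5+o[1]]
tc=[m(p,800/175,(180,155)) for p in[(117,25),(771,158),(698,546),(26,403)]]
sc=[m(p,5,(215,165)) for p in[(297,32),(570,385),(275,515),(25,132)]]
# order: far+y, far-y, near-y, near+y
loc=np.array([[.09,.155,.08],[.09,-.155,.08],[-.09,-.155,.08],[-.09,.155,.08]])
def W(p,L): 
    c,s=np.cos(p[2]),np.sin(p[2]); return np.c_[p[0]+c*L[:,0]-s*L[:,1],p[1]+s*L[:,0]+c*L[:,1],L[:,2]]
for k in((1,0),(0,1),(1,1)):
    f=lambda p:np.r_[k[0]*(proj(T,W(p,loc))-tc).ravel(),k[1]*(proj(S,W(p,loc))-sc).ravel()]
    r=least_squares(f,[.5,.0,0]); print(k,r.x.round(4),np.degrees(r.x[2]).round(2),np.abs(r.fun).max())
tb=[m(p,800/175,(180,155)) for p in[(216,283),(390,319),(566,356)]]
sb=[m(p,5,(215,165)) for p in[(187,154),(253,245),(323,344)]]
for a,b in zip(tb,sb): print('bush',atz(T,a,.09).round(4),atz(S,b,.09).round(4))
p=r.x
print('cap',atz(T,m((251,238),5,(95,225)),.036).round(4),atz(S,m((194,206),6.25,(155,160)),.036).round(4))
for n,q in(('g',(97,135)),('t',(262,62)),('y',(86,314))): print(n,atz(T,m(q,5,(95,225)),.036).round(4))
print('stopper',atz(T,(278,297),.022).round(3),'bottle',atz(T,(450,272),.14).round(3))
for d in(T,S): print(ray(d,(280,210))[0])
E
```

```text
(1, 0) [ 0.5655  0.0427 -0.1871] -10.72 0.31724777431395523
(0, 1) [ 0.5631  0.041  -0.1923] -11.02 1.0707635516960181
(1, 1) [ 0.5648  0.0423 -0.1889] -10.83 1.283210253244988
bush [0.5611 0.1263 0.09  ] [0.5608 0.1268 0.09  ]
bush [0.5463 0.0476 0.09  ] [0.5468 0.0494 0.09  ]
bush [ 0.5312 -0.0317  0.09  ] [ 0.5318 -0.0288  0.09  ]
cap [0.4444 0.304  0.036 ] [0.4443 0.3048 0.036 ]
g [0.4871 0.3732 0.036 ]
t [0.52   0.3041 0.036 ]
y [0.411  0.3722 0.036 ]
stopper [0.397 0.018 0.022] bottle [ 0.456 -0.31   0.14 ]
[0.44720904 0.0212081  0.96676236]
[-0.00876491 -0.67413631  1.10809623]
```

```bash
cat >> h.py <<'E'
from scipy.spatial.transform import Rotation as Rn
def go(tgt,yd=None):
    s=get_state(); q=s['ee_rot']; R=Rn.from_quat([q[1],q[2],q[3],q[0]]).as_matrix()
    d=R.T@(np.array(tgt)-s['position'])*1000
    out='shift %s'%d.round(1)
    if yd is not None:
        a=np.radians(yd); y=np.array([np.cos(a),np.sin(a),0]); z=np.array([0,0,-1.]); x=np.cross(y,z)
        out+=' turn %s'%np.degrees(Rn.from_matrix(R.T@np.c_[x,y,z]).as_rotvec()).round(2)
    print(out, 't',round(s['clock'],2),'F',s['contact_force'].round(2),'pos',s['position'].round(4),'w',round(s['width'],4))
E
python3 -c "
from h import *
go([.5465,.048,.25],79.2)
go([.561,.1265,.25],79.2)"
```

```text
shift [-5.004e+02 -3.498e+02  1.000e-01] turn [-0.08 -0.01 -8.38] t 0.15 F [-0.02  0.16 -0.25] pos [0.1888 0.5427 0.2496] w 0.0855
shift [-4.883e+02 -2.709e+02 -1.000e-01] turn [-0.08 -0.01 -8.38] t 0.15 F [-0.02  0.16 -0.25] pos [0.1888 0.5427 0.2496] w 0.0855
```

```bash
python3 -m jog '[-49,-27,0,0,0,-2,-98,-54,0,0,0,-4,-146,-81,0,0,0,-6,-195,-108,0,0,0,-8.4,-244,-135,0,0,0,-8.4,-293,-162,0,0,0,-8.4,-342,-189,0,0,0,-8.4,-390,-216,0,0,0,-8.4,-440,-244,0,0,0,-8.4,-488,-271,0,0,0,-8.4]' 1 20
python3 -c "
from h import *
go([.561,.1265,.25],79.2)
snap('wrist','wrist1');go([.561,.1265,.135],79.2)
_,d=load('wrist1')
print(proj(d,[[.561,.1265,.08],[.5465,.048,.08],[.5315,-.031,.08]]))"
```

```text
clock: 1.4
position: [0.5618, 0.1252, 0.2501]
ee_rot: [-0.0, 0.094, 0.996, 0.0]
contact_force: [0.7, 0.7, -0.8]
width: 0.0001
shift [1.  1.1 0.1] turn [ 0.02 -0.02 -0.01] t 1.4 F [ 0.66  0.68 -0.77] pos [0.5618 0.1252 0.2501] w 0.0001
shift [  8.1   6.3 114.6] turn [-0.28  0.36 -0.21] t 1.45 F [ 5.64 -3.59  0.12] pos [0.5671 0.1194 0.2496] w 0.0001
[[274.79452931 193.21332315]
 [178.98565956 193.90289913]
 [ 86.16769839 194.38733435]]
```

View pics/wrist1.png

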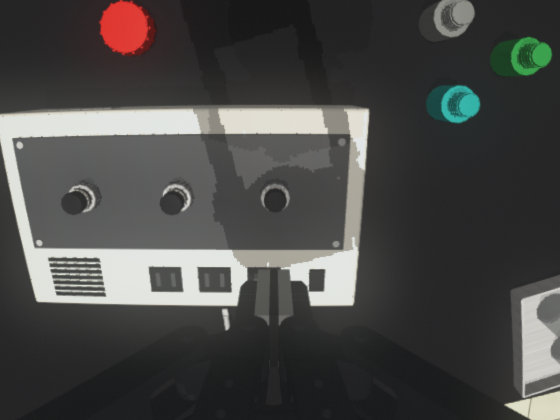

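The wrist view shows the three breakers at (80,199), (175,198) and (275,196), but the arm was still settling. I settle it and measure again.

```bash
python3 -m jog '[0,0,0,0,0,0,0,0,0,0,0,0,0,0,0,0,0,0,0,0,0,0,0,0]'
python3 -c "
from h import *
f,d=snap('wrist','wrist2');go([.561,.1265,.135],79.2)
cv2.imwrite('pics/c4.png',cv2.resize(f[150:240,50:310][:,:,::-1],(780,270),interpolation=cv2.INTER_CUBIC))
P=[[.561,.1265,.08],[.5465,.048,.08],[.5315,-.031,.08]]
print(proj(d,P));print(proj(d,np.array(P)+[0,0,.01])); print(ray(d,(280,210))[0])"
```

```text
clock: 1.95
position: [0.5602, 0.1278, 0.2506]
ee_rot: [0.0, 0.093, 0.996, 0.0]
contact_force: [0.6, -0.4, -0.3]
width: -0.0003
shift [ -0.9  -1.  115.6] turn [0.01 0.02 0.1 ] t 2.0 F [ 0.12 -0.05 -0.14] pos [0.5603 0.1277 0.2506] w -0.0001
[[272.09977459 195.36666921]
 [176.66798317 195.85938007]
 [ 84.26604652 196.12590736]]
[[272.0662024  198.75711862]
 [173.61200672 199.24536311]
 [ 78.5370861  199.46237989]]
[0.47930718 0.14281887 0.37390202]
```

View pics/c4.png

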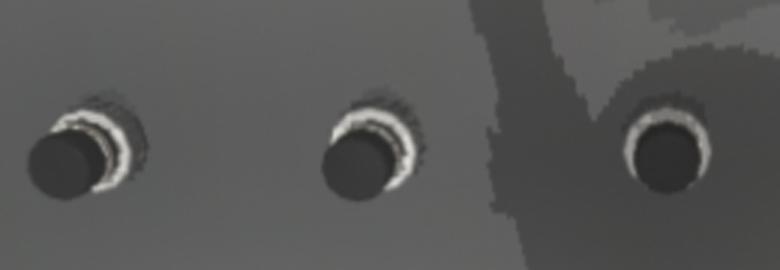

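```bash
python3 -m jog '[-1,-1,40,0,0,0,-1,-1,80,0,0,0,-1,-1,110,0,0,0,-1,-1,119,0,0,0,-1,-1,119,0,0,0,-1,-1,119,0,0,0,-1,-1,119,0,0,0]'
python3 -c "
from h import *
go([.561,.1265,.131],79.2)"
```

```text
clock: 2.88
position: [0.5624, 0.1257, 0.1327]
ee_rot: [0.001, 0.094, 0.996, 0.0]
contact_force: [-0.0, -0.7, -0.8]
width: -0.0002
shift [1.6 0.5 1.7] turn [0.05 0.15 0.02] t 2.88 F [-0.01 -0.74 -0.76] pos [0.5624 0.1257 0.1327] w -0.0002
```

```bash
python3 -m jog '[0.5,0.3,1,0,0,0,0.5,0.3,1.5,0,0,0,0.5,0.3,2,0,0,0,0.5,0.3,2.5,0,0,0,0.5,0.3,3,0,0,0,0.5,0.3,3,0,0,0]'
python3 -m jog '[0,0,0.5,0,0,0,0,0,1,0,0,0]'
python3 -m jog '[0,0,0.5,0,0,0,0,0,1,0,0,0]'
```

```text
clock: 3.62
position: [0.5612, 0.126, 0.1282]
ee_rot: [-0.0, 0.094, 0.996, 0.0]
contact_force: [-0.3, 1.5, -0.9]
width: 0.0
clock: 3.88
position: [0.5612, 0.126, 0.1273]
ee_rot: [0.0, 0.094, 0.996, 0.0]
contact_force: [0.2, 0.2, -0.2]
width: 0.0
clock: 4.12
position: [0.5612, 0.126, 0.1262]
ee_rot: [-0.0, 0.094, 0.996, 0.0]
contact_force: [0.0, 0.1, 0.0]
width: -0.0002
```

```bash
for i in 1; do :; done; python3 -m jog '[0,0,0.5,0,0,0,0,0,1,0,0,0]'
python3 -m jog '[0,0,0.5,0,0,0,0,0,1,0,0,0]'
```

```text
clock: 4.38
position: [0.5612, 0.126, 0.1253]
ee_rot: [0.0, 0.094, 0.996, 0.0]
contact_force: [0.6, -0.5, 0.6]
width: -0.0002
clock: 4.62
position: [0.5612, 0.126, 0.1243]
ee_rot: [0.0, 0.094, 0.996, 0.0]
contact_force: [0.3, -0.1, -0.6]
width: -0.0001
```

```bash
python3 -m jog '[0,0,0.5,0,0,0,0,0,1,0,0,0]'
```

```text
clock: 4.88
position: [0.5612, 0.126, 0.1233]
ee_rot: [0.0, 0.094, 0.996, 0.0]
contact_force: [-0.5, -0.2, -0.2]
width: -0.0002
```

```bash
python3 -m jog '[0,0,0.5,0,0,0,0,0,1,0,0,0]'
```

```text
clock: 5.12
position: [0.5612, 0.126, 0.1223]
ee_rot: [0.0, 0.094, 0.996, 0.0]
contact_force: [0.2, 0.4, -0.2]
width: -0.0001
```

```bash
python3 -m jog '[0,0,0.5,0,0,0,0,0,1,0,0,0]'
```

```text
clock: 5.38
position: [0.5612, 0.1261, 0.1213]
ee_rot: [0.0, 0.094, 0.996, 0.0]
contact_force: [-0.2, -0.1, -0.1]
width: 0.0005
```

```bash
python3 -m jog '[0,0,0.5,0,0,0,0,0,1,0,0,0]'
```

```text
clock: 5.62
position: [0.5612, 0.126, 0.1203]
ee_rot: [-0.0, 0.094, 0.996, 0.0]
contact_force: [-0.1, 0.2, 0.5]
width: 0.0001
```

```bash
python3 -m jog '[0,0,0.5,0,0,0,0,0,1,0,0,0]'
```

```text
clock: 5.88
position: [0.5612, 0.126, 0.1194]
ee_rot: [0.0, 0.094, 0.996, 0.0]
contact_force: [-1.0, 0.2, 2.0]
width: -0.0
```

```bash
python3 -m jog '[0,0,0.5,0,0,0,0,0,1,0,0,0]'
```

```text
clock: 6.12
position: [0.5612, 0.126, 0.1186]
ee_rot: [0.0, 0.094, 0.996, 0.0]
contact_force: [-0.7, 0.1, 4.6]
width: 0.0001
```

```bash
python3 -m jog '[0,0,0.5,0,0,0,0,0,1,0,0,0]'; python3 -c "
from h import *
snap('side','side2');snap('wrist','wrist3')"
```

```text
clock: 6.38
position: [0.5612, 0.1261, 0.1176]
ee_rot: [0.0, 0.094, 0.996, 0.0]
contact_force: [-1.5, -0.4, 5.1]
width: 0.0001
```

Button 1 is good: contact near TCP z 0.120, force now 5.1 N.

```bash
python3 -m jog '[0,0,0.5,0,0,0,0,0,1,0,0,0,0,0,1.5,0,0,0,0,0,2,0,0,0]'
```

```text
clock: 6.98
position: [0.5612, 0.1261, 0.1156]
ee_rot: [0.0, 0.094, 0.996, 0.0]
contact_force: [-1.2, -0.3, 5.0]
width: 0.0002
```

```bash
python3 -m jog '[0,0,0.5,0,0,0,0,0,1,0,0,0]'
```

```text
clock: 7.22
position: [0.5612, 0.126, 0.1142]
ee_rot: [0.0, 0.094, 0.996, 0.0]
contact_force: [-0.8, -0.6, 1.6]
width: -0.0001
```

```bash
python3 -m jog '[0,0,0.5,0,0,0,0,0,0.5,0,0,0]'
```

```text
clock: 7.48
position: [0.561, 0.126, 0.1132]
ee_rot: [-0.0, 0.094, 0.996, -0.0]
contact_force: [0.8, -0.7, -0.2]
width: 0.0003
```

Button 1 snapped: force dropped to about 0 at 6.5 mm. On to button 2.

```bash
python3 -m jog '[0,0,-20,0,0,0,0,-25,-20,0,0,0,-0.5,-50,-20,0,0,0,-0.5,-70,-19,0,0,0,-0.5,-79.3,-19,0,0,0,-0.5,-79.3,-17.5,0,0,0,-0.5,-79.3,-16.5,0,0,0,-0.5,-79.3,-15.5,0,0,0,-0.5,-79.3,-15.5,0,0,0]'
python3 -c "
from h import *
f,d=snap('side','side3');cv2.imwrite('pics/c5.png',cv2.resize(f[165:285,215:335][:,:,::-1],(600,600),interpolation=cv2.INTER_CUBIC))"
```

```text
clock: 8.6
position: [0.5468, 0.0485, 0.1292]
ee_rot: [-0.0, 0.094, 0.996, 0.0]
contact_force: [-0.4, 0.7, -0.4]
width: -0.0002
```

View pics/c5.png

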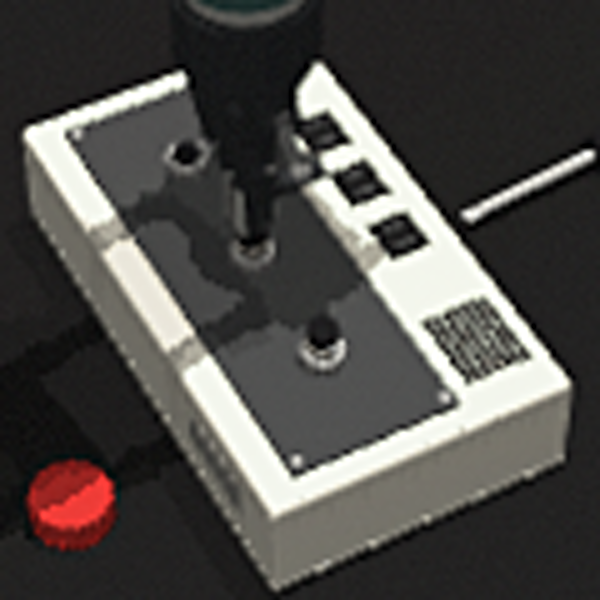

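Button 1 (187,152 in the crop) now sits low, and the fingertips are just above button 2.

```bash
python3 -m jog '[0,0,0.5,0,0,0,0,0,1,0,0,0]'; python3 -m jog '[0,0,0.5,0,0,0,0,0,1,0,0,0]'
```

```text
clock: 8.9
position: [0.5468, 0.0481, 0.1283]
ee_rot: [0.0, 0.094, 0.996, 0.0]
contact_force: [0.8, -0.0, -0.5]
width: -0.0003
clock: 9.15
position: [0.5468, 0.048, 0.1273]
ee_rot: [-0.0, 0.094, 0.996, 0.0]
contact_force: [-0.7, -0.6, -0.8]
width: 0.0002
```

```bash
python3 -m jog '[0,0,0.5,0,0,0,0,0,1,0,0,0]'; python3 -m jog '[0,0,0.5,0,0,0,0,0,1,0,0,0]'
```

```text
clock: 9.4
position: [0.5468, 0.048, 0.1263]
ee_rot: [0.0, 0.094, 0.996, 0.0]
contact_force: [-0.3, -0.5, 0.5]
width: -0.0
clock: 9.65
position: [0.5468, 0.048, 0.1254]
ee_rot: [0.0, 0.094, 0.996, 0.0]
contact_force: [-0.1, -0.3, 1.4]
width: 0.0001
```

```bash
python3 -m jog '[0,0,0.5,0,0,0,0,0,1,0,0,0]'; python3 -m jog '[0,0,0.5,0,0,0,0,0,1,0,0,0]'
```

```text
clock: 9.9
position: [0.5468, 0.048, 0.1243]
ee_rot: [0.0, 0.094, 0.996, 0.0]
contact_force: [-0.4, -0.3, 1.0]
width: 0.0
clock: 10.15
position: [0.5468, 0.048, 0.1233]
ee_rot: [0.0, 0.094, 0.996, 0.0]
contact_force: [0.3, -0.9, 1.7]
width: -0.0
```

```bash
python3 -m jog '[0,0,0.5,0,0,0,0,0,1,0,0,0]'
```

```text
clock: 10.4
position: [0.5469, 0.048, 0.1223]
ee_rot: [0.0, 0.094, 0.996, 0.0]
contact_force: [-1.1, -0.6, 1.7]
width: -0.0
```

```bash
python3 -m jog '[0,0,0.5,0,0,0,0,0,1,0,0,0]'
```

```text
clock: 10.65
position: [0.5468, 0.048, 0.1213]
ee_rot: [0.0, 0.094, 0.996, 0.0]
contact_force: [-0.2, -1.2, 0.3]
width: -0.0
```

```bash
python3 -m jog '[0,0,0,0,0,0]'; python3 -m jog '[0,0,0,0,0,0]';python3 -m jog '[0,0,0,0,0,0]'; python3 -c "
from h import *
f,d=snap('side','side4');cv2.imwrite('pics/c6.png',cv2.resize(f[165:285,215:335][:,:,::-1],(600,600),interpolation=cv2.INTER_CUBIC))"
```

```text
clock: 10.78
position: [0.5468, 0.048, 0.1213]
ee_rot: [0.0, 0.094, 0.996, 0.0]
contact_force: [-0.4, -0.2, 1.8]
width: -0.0001
clock: 10.9
position: [0.5469, 0.048, 0.1213]
ee_rot: [0.0, 0.094, 0.996, 0.0]
contact_force: [-0.2, -1.1, 1.2]
width: 0.0004
clock: 11.02
position: [0.5468, 0.048, 0.1214]
ee_rot: [0.0, 0.094, 0.996, 0.0]
contact_force: [-0.0, -0.3, 1.1]
width: -0.0001
```

View pics/c6.png

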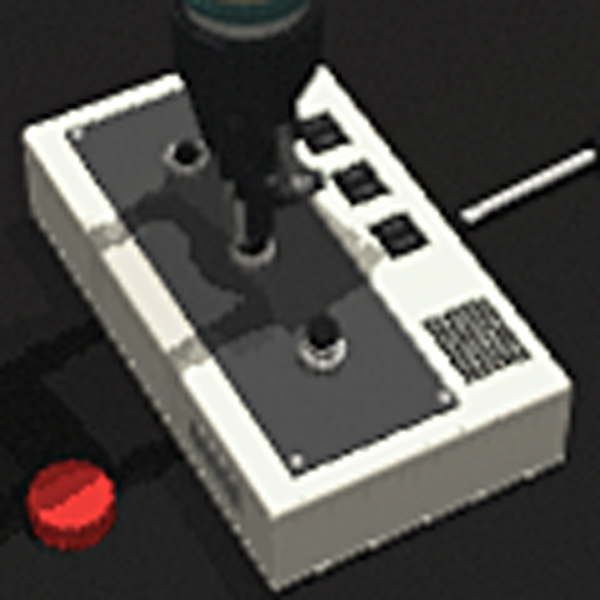

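Button 2 stays soft at 1 to 1.8 N over about 5 mm, so it's the worn one. I lift off and go to button 3.

```bash
python3 -m jog '[0,0,-10,0,0,0,0,-15,-18,0,0,0,0,-40,-18,0,0,0,-0.5,-60,-16,0,0,0,-0.5,-75,-14,0,0,0,-0.5,-80,-12,0,0,0,-0.5,-80,-10,0,0,0,-0.5,-80,-8,0,0,0,-0.5,-80,-8,0,0,0,-0.5,-80,-8,0,0,0]'; python3 -c "
from h import *
go([.532,-.031,.129],79.2)"
```

```text
clock: 12.32
position: [0.5325, -0.0302, 0.1293]
ee_rot: [0.0, 0.094, 0.996, 0.0]
contact_force: [-0.4, 0.4, 0.4]
width: 0.0
shift [ 0.3 -0.8  0.3] turn [0.01 0.   0.06] t 12.32 F [-0.44  0.41  0.36] pos [ 0.5325 -0.0302  0.1293] w 0.0
```

```bash
python3 -m jog '[0,-0.5,0.5,0,0,0,0,-0.5,1,0,0,0]'; python3 -m jog '[0,0,0.5,0,0,0,0,0,1,0,0,0]'
```

```text
clock: 12.58
position: [0.5323, -0.0311, 0.1283]
ee_rot: [0.0, 0.094, 0.996, 0.0]
contact_force: [0.3, 0.9, 0.2]
width: 0.0006
clock: 12.82
position: [0.5323, -0.0312, 0.1273]
ee_rot: [0.0, 0.094, 0.996, 0.0]
contact_force: [0.8, -0.6, 0.1]
width: 0.0001
```

```bash
python3 -m jog '[0,0,0.5,0,0,0,0,0,1,0,0,0]'; python3 -m jog '[0,0,0.5,0,0,0,0,0,1,0,0,0]'
```

```text
clock: 13.08
position: [0.5323, -0.0312, 0.1262]
ee_rot: [-0.0, 0.094, 0.996, 0.0]
contact_force: [-0.3, -0.6, 0.1]
width: 0.0002
clock: 13.32
position: [0.5323, -0.0312, 0.1255]
ee_rot: [0.0, 0.094, 0.996, 0.0]
contact_force: [-0.7, 0.4, 1.5]
width: -0.0001
```

```bash
python3 -m jog '[0,0,0.5,0,0,0,0,0,1,0,0,0]'; python3 -m jog '[0,0,0.5,0,0,0,0,0,1,0,0,0]'
```

```text
clock: 13.58
position: [0.5323, -0.0311, 0.1246]
ee_rot: [0.0, 0.094, 0.996, 0.0]
contact_force: [-1.2, 0.0, 4.2]
width: -0.0003
clock: 13.82
position: [0.5323, -0.0312, 0.1235]
ee_rot: [0.0, 0.094, 0.996, 0.0]
contact_force: [-1.5, -1.2, 5.8]
width: 0.0001
```

```bash
python3 -m jog '[0,0,0.5,0,0,0,0,0,1,0,0,0,0,0,1.5,0,0,0,0,0,2,0,0,0]'; python3 -m jog '[0,0,0.5,0,0,0,0,0,1,0,0,0]'
```

```text
clock: 14.32
position: [0.5323, -0.0311, 0.1215]
ee_rot: [0.0, 0.094, 0.996, 0.0]
contact_force: [-0.8, 0.4, 4.3]
width: 0.0001
clock: 14.58
position: [0.5323, -0.0311, 0.12]
ee_rot: [-0.0, 0.094, 0.996, 0.0]
contact_force: [-0.0, 0.5, -0.2]
width: 0.0002
```

```bash
python3 -m jog '[0,0,0.5,0,0,0,0,0,0.5,0,0,0]'
```

```text
clock: 14.82
position: [0.5321, -0.0311, 0.1193]
ee_rot: [-0.0, 0.094, 0.996, 0.0]
contact_force: [0.3, 0.6, 0.5]
width: -0.0001
```

Button 3 snapped too. Now I lift and go to the cap.

```bash
python3 -c "
from h import *
go([.4443,.3044,.20],79.2)"
```

```text
shift [149.1 313.1 -80.5] turn [ 0.01 -0.04  0.01] t 14.82 F [0.28 0.64 0.49] pos [ 0.5321 -0.0311  0.1193] w -0.0001
```

```bash
python3 -m jog '[0,0,-30,0,0,0,5,10,-70,0,0,0,25,50,-80,0,0,0,50,100,-80,0,0,0,75,155,-80,0,0,0,100,210,-80,0,0,0,120,255,-80,0,0,0,137,290,-80,0,0,0,146,306,-80,0,0,0,149,313,-80,0,0,0]' 0.48 30
python3 -m jog '[0,0,0,0,0,0,0,0,0,0,0,0,0,0,0,0,0,0]'
python3 -c "
from h import *
go([.4443,.3044,.20],79.2)
f,d=snap('wrist','wrist5'); print(proj(d,[[.4443,.3044,.036],[.4443,.3044,.056]])); snap('top','top5')"
```

```text
clock: 16.08
position: [0.4442, 0.3044, 0.1996]
ee_rot: [-0.0, 0.093, 0.996, -0.0]
contact_force: [-0.3, 0.0, -0.3]
width: 0.0442
clock: 16.45
position: [0.4448, 0.3033, 0.1999]
ee_rot: [0.0, 0.095, 0.996, -0.0]
contact_force: [-0.3, 0.2, -0.0]
width: 0.0444
shift [ 0.8  1.  -0.1] turn [-0.01  0.01 -0.07] t 16.45 F [-0.33  0.18 -0.05] pos [0.4448 0.3033 0.1999] w 0.0444
[[274.75204155 195.47444478]
 [274.85024794 202.66102836]]
```

View pics/wrist5.png

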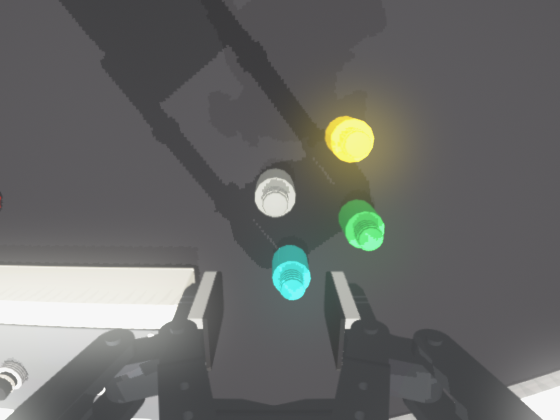

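The grey cap is where predicted: shoulder at (275,195), grip top at (275,202). Neighbours are clear of the jaw path.

```bash
python3 -m jog '[0.5,0.7,40,0,0,0,0.5,0.7,80,0,0,0,0.5,0.7,110,0,0,0,0.5,0.7,130,0,0,0,0.5,0.7,138,0,0,0,0.5,0.7,142,0,0,0,0.5,0.7,142,0,0,0,0.5,0.7,142,0,0,0]'
python3 -c "
from h import *
go([.4443,.3044,.0575],79.2)
f,d=snap('side','side6');cv2.imwrite('pics/c7.png',cv2.resize(f[130:230,120:240][:,:,::-1],(720,600),interpolation=cv2.INTER_CUBIC))"
```

```text
clock: 17.55
position: [0.4447, 0.3053, 0.0586]
ee_rot: [0.001, 0.094, 0.996, 0.0]
contact_force: [0.5, -0.1, 0.1]
width: 0.0444
shift [ 0.2 -0.9  1.1] turn [0.06 0.08 0.02] t 17.55 F [ 0.51 -0.13  0.11] pos [0.4447 0.3053 0.0586] w 0.0444
```

View pics/c7.png

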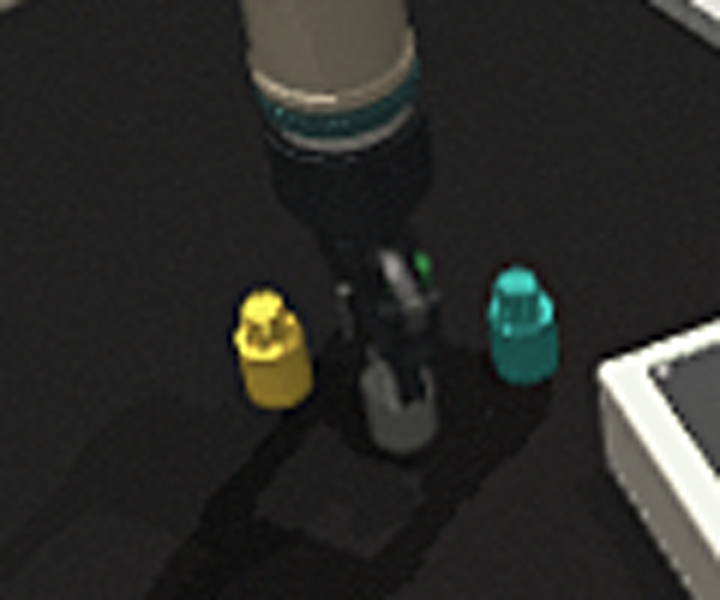

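```bash
python3 -m jog '[0,0,0,0,0,0,0,0,0,0,0,0,0,0,0,0,0,0,0,0,0,0,0,0]' 1 20
python3 -m jog '[0,0,0,0,0,0,0,0,0,0,0,0]' 0.48
python3 -c "
from h import *
go([.4443,.3044,.0575],-10.8);go([.4443,.3044,.0575],169.2)
print(get_state()['qpos'])"
```

```text
clock: 18.1
position: [0.4443, 0.3051, 0.0582]
ee_rot: [0.0, 0.094, 0.996, 0.0]
contact_force: [-0.3, -0.5, 3.0]
width: 0.0193
clock: 18.35
position: [0.4439, 0.3049, 0.0575]
ee_rot: [-0.0, 0.094, 0.996, -0.0]
contact_force: [-0.3, -0.0, -0.4]
width: 0.0443
shift [-0.5 -0.4  0. ] turn [-3.000e-02 -1.000e-02  9.002e+01] t 18.35 F [-0.31 -0.03 -0.37] pos [0.4439 0.3049 0.0575] w 0.0443
shift [-0.5 -0.4  0. ] turn [ 1.000e-02 -3.000e-02 -8.998e+01] t 18.35 F [-0.31 -0.03 -0.37] pos [0.4439 0.3049 0.0575] w 0.0443
[ 4.72621363e-01  4.02021866e-01  1.85404127e+00  1.42845773e-04
  8.86043730e-01 -9.10079225e-01]
```

The fingertips touched the cap's shoulder (3 N), so I raise 2 mm, turn 90° and grip again to centre in the other direction.

```bash
python3 -m jog '[0,0,-2,0,0,10,0,0,-2,0,0,20,0,0,-2,0,0,30,0,0,-2,0,0,40,0,0,-2,0,0,50,0,0,-2,0,0,60,0,0,-2,0,0,70,0,0,-2,0,0,80,0,0,-2,0,0,90,0,0,-2,0,0,90]'
python3 -m jog '[0,0,0,0,0,0,0,0,0,0,0,0]'
python3 -m jog '[0,0,0,0,0,0,0,0,0,0,0,0,0,0,0,0,0,0,0,0,0,0,0,0]' 1 30
python3 -c "
from h import *
go([.4443,.3044,.1],-10.8)"
```

```text
clock: 19.6
position: [0.4439, 0.3049, 0.0596]
ee_rot: [-0.0, 0.77, 0.638, -0.0]
contact_force: [-0.5, 0.5, -0.4]
width: 0.0442
clock: 19.85
position: [0.4441, 0.305, 0.0597]
ee_rot: [-0.0, 0.77, 0.638, -0.0]
contact_force: [0.1, 0.9, -0.3]
width: 0.0448
clock: 20.35
position: [0.4441, 0.305, 0.0599]
ee_rot: [-0.0, 0.77, 0.638, 0.0]
contact_force: [0.9, -0.3, 1.1]
width: 0.0187
shift [ -0.6   0.3 -40.1] turn [ 0.   -0.01  0.02] t 20.35 F [ 0.89 -0.26  1.15] pos [0.4441 0.305  0.0599] w 0.0187
```

```bash
python3 -m jog '[0,0,-5,0,0,0,0,0,-20,0,0,0,0,0,-50,0,0,0,0,0,-90,0,0,0,0,0,-130,0,0,0,0,0,-140,0,0,0,0,0,-140,0,0,0]'
python3 -c "
from h import *
go([.547,.0485,.2],-10.8)
f,d=snap('wrist','wrist7')
f,d=snap('side','side7')"
```

```text
clock: 21.22
position: [0.4441, 0.305, 0.2005]
ee_rot: [0.0, 0.77, 0.638, 0.001]
contact_force: [-0.5, -0.3, -1.5]
width: 0.0186
shift [-232.8  149.1    0.4] turn [ 0.06 -0.06  0.02] t 21.23 F [-0.5  -0.33 -1.53] pos [0.4441 0.305  0.2005] w 0.0186
```

View pics/wrist7.png

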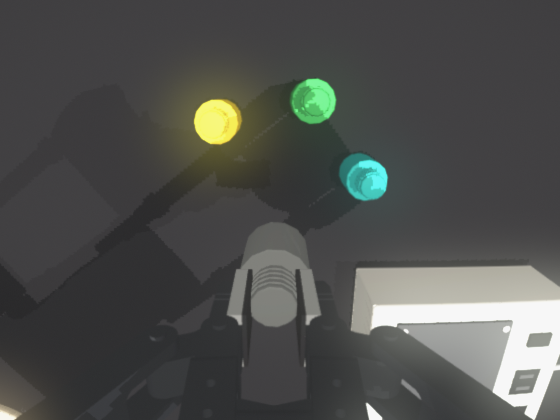

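View pics/side7.png

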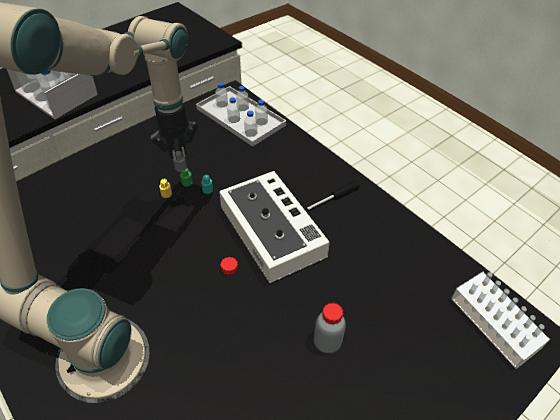

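The cap is held upright, with its grip at (275,300) in wrist, and the look-alikes are untouched. Now I carry it over breaker 2.

```bash
python3 -m jog '[-20,13,0,0,0,0,-50,32,0,0,0,0,-85,54,0,0,0,0,-120,77,0,0,0,0,-155,99,0,0,0,0,-185,119,0,0,0,0,-210,135,0,0,0,0,-226,145,0,0,0,0,-233,149,0,0,0,0,-233,149,5,0,0,0]'
python3 -m jog '[0,0,7,0,0,0,0,0,14,0,0,0,0,0,20,0,0,0,0,0,20,0,0,0,0,0,20,0,0,0]'
python3 -c "
from h import *
go([.547,.0485,.175],-10.8)
s=get_state()['position']
for n in('side','wrist','top'):
  f,d=snap(n,n+'8'); print(n,proj(d,[s-[0,0,.06],[.547,.0485,.09],s-[0,0,.0240],]).round(1))
f=load('side8')[0];cv2.imwrite('pics/c8.png',cv2.resize(f[165:285,205:345],(700,600),interpolation=cv2.INTER_CUBIC))"
```

```text
clock: 22.58
position: [0.5469, 0.0484, 0.1945]
ee_rot: [-0.0, 0.771, 0.637, 0.0]
contact_force: [0.7, 0.5, 0.0]
width: 0.0185
clock: 23.2
position: [0.547, 0.0483, 0.1749]
ee_rot: [0.0, 0.77, 0.638, 0.0]
contact_force: [0.1, 0.1, -0.1]
width: 0.0186
shift [ 0.2 -0.  -0.1] turn [ 0.02 -0.01  0.03] t 23.2 F [ 0.12  0.05 -0.1 ] pos [0.547  0.0483 0.1749] w 0.0186
side [[265.4 207.6]
 [265.5 213.8]
 [265.2 198.4]]
wrist [[272.8 249. ]
 [272.8 232. ]
 [272.7 281.5]]
top [[264.2 222.7]
 [264.5 224.1]
 [263.7 220.5]]
```

View pics/c8.png

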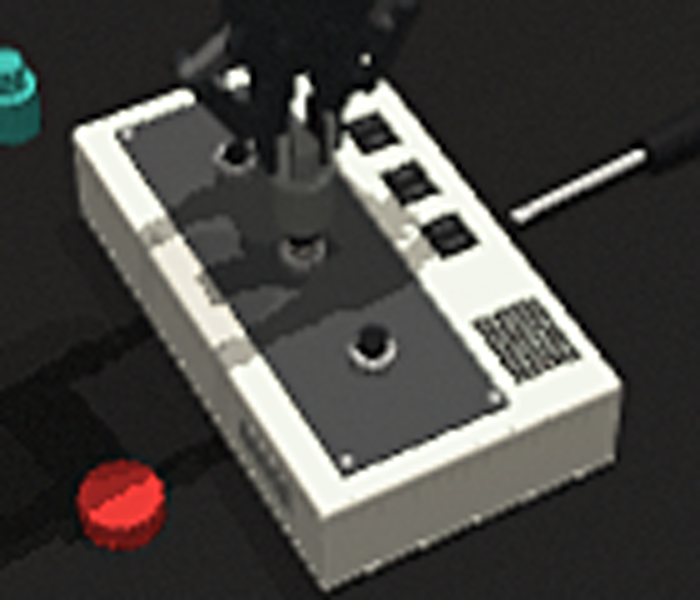

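View pics/wrist8.png

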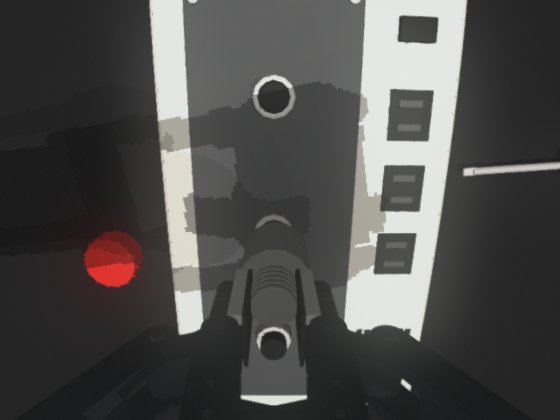

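```bash
python3 - <<'E'
from h import *
a=np.linspace(0,2*np.pi,60)
out=[]
for n,(x0,y0,w,h) in(('wrist8',(210,70,120,150)),('side8',(235,185,60,75))):
    f,d=load(n); s=800/ w if 0 else 600/h
    c=cv2.resize(f[y0:y0+h,x0:x0+w],None,fx=s,fy=s,interpolation=cv2.INTER_CUBIC)
    B=np.array([.547,.0485,.09]); u=np.array([.0147,.0786,0])
    for k in(0,1,-1):
        p=proj(d,B+k*u+.012*np.c_[np.cos(a),np.sin(a),0*a]); p=(p-[x0,y0]+.5)*s
        cv2.polylines(c,[p.astype(int).reshape(-1,1,2)],True,(0,0,255),1)
    out.append(c[:600,:400] if c.shape[1]>400 else cv2.copyMakeBorder(c,0,0,0,max(0,400-c.shape[1]),cv2.BORDER_CONSTANT))
cv2.imwrite('pics/c9.png',np.hstack([o[:,:400] for o in out]))
E
```

```text
(no output)
```

View pics/c9.png

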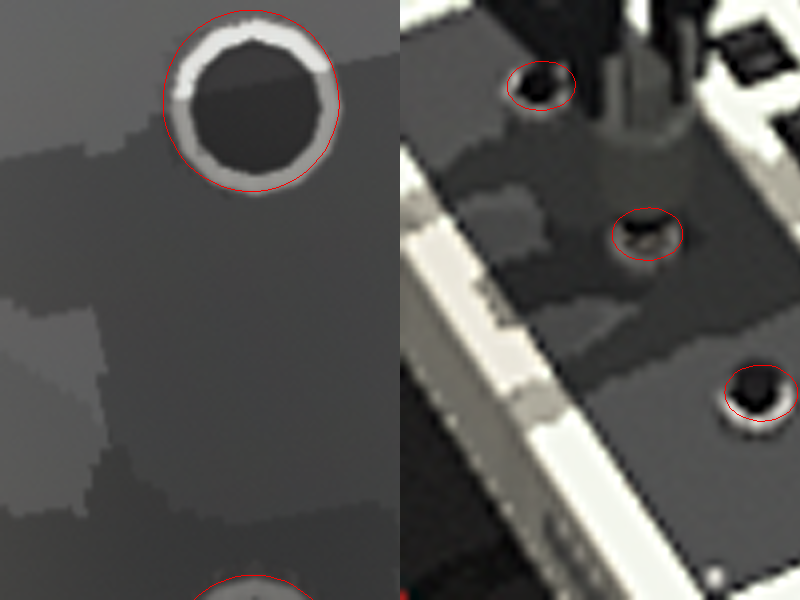

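The predicted rings agree with the seen bushes to about 0.5 mm. Now I descend and watch the force.

```bash
python3 -m jog '[0,0,5,0,0,0,0,0,10,0,0,0,0,0,15,0,0,0,0,0,19,0,0,0,0,0,22,0,0,0,0,0,22,0,0,0]'
python3 -m jog '[0,0,1,0,0,0,0,0,2,0,0,0,0,0,2,0,0,0]'
```

```text
clock: 24.1
position: [0.5467, 0.0482, 0.1525]
ee_rot: [-0.0, 0.77, 0.638, -0.0]
contact_force: [-0.3, 0.1, -0.2]
width: 0.0185
clock: 24.48
position: [0.5469, 0.0482, 0.1508]
ee_rot: [-0.0, 0.77, 0.638, 0.0]
contact_force: [-0.8, 0.5, -0.3]
width: 0.0184
```

```bash
python3 -m jog '[0,0,0.5,0,0,0,0,0,1,0,0,0]';python3 -m jog '[0,0,0.5,0,0,0,0,0,1,0,0,0]'
```

```text
clock: 24.72
position: [0.5469, 0.0482, 0.1498]
ee_rot: [0.0, 0.77, 0.638, 0.0]
contact_force: [0.4, -0.7, 1.1]
width: 0.0186
clock: 24.98
position: [0.5469, 0.0482, 0.1488]
ee_rot: [-0.0, 0.77, 0.638, 0.0]
contact_force: [-0.6, 0.4, -0.8]
width: 0.0183
```

```bash
python3 -m jog '[0,0,0.5,0,0,0,0,0,1,0,0,0]';python3 -m jog '[0,0,0.5,0,0,0,0,0,1,0,0,0]'
```

```text
clock: 25.22
position: [0.5469, 0.0482, 0.1478]
ee_rot: [-0.0, 0.77, 0.638, 0.0]
contact_force: [0.1, -0.4, -0.6]
width: 0.0189
clock: 25.48
position: [0.5469, 0.0482, 0.1468]
ee_rot: [-0.0, 0.77, 0.638, 0.0]
contact_force: [-0.6, -0.3, -0.9]
width: 0.0188
```

```bash
python3 -m jog '[0,0,0.7,0,0,0,0,0,1.5,0,0,0]';python3 -m jog '[0,0,0.7,0,0,0,0,0,1.5,0,0,0]'
```

```text
clock: 25.72
position: [0.5469, 0.0482, 0.1453]
ee_rot: [-0.0, 0.77, 0.638, 0.0]
contact_force: [0.3, -0.2, -0.6]
width: 0.0189
clock: 25.98
position: [0.5469, 0.0483, 0.1437]
ee_rot: [-0.0, 0.77, 0.638, 0.0]
contact_force: [-0.4, -0.1, 0.1]
width: 0.0183
```

```bash
python3 -m jog '[0,0,0.5,0,0,0,0,0,1,0,0,0]';python3 -m jog '[0,0,0.5,0,0,0,0,0,1,0,0,0]'
```

```text
clock: 26.22
position: [0.5469, 0.0482, 0.1428]
ee_rot: [-0.0, 0.77, 0.638, 0.0]
contact_force: [0.3, 1.1, 0.6]
width: 0.0184
clock: 26.48
position: [0.5469, 0.0482, 0.1418]
ee_rot: [-0.0, 0.77, 0.638, 0.0]
contact_force: [0.6, -1.7, -0.8]
width: 0.019
```

It has gone over the bush; about 2 mm remain.

```bash
python3 -m jog '[0,0,0.5,0,0,0,0,0,1,0,0,0]'; python3 -m jog '[0,0,0.25,0,0,0,0,0,0.5,0,0,0]'
```

```text
clock: 26.72
position: [0.5469, 0.0482, 0.1408]
ee_rot: [-0.0, 0.77, 0.638, 0.0]
contact_force: [-0.5, 0.1, 0.2]
width: 0.0182
clock: 26.98
position: [0.5469, 0.0482, 0.1403]
ee_rot: [-0.0, 0.77, 0.638, 0.0]
contact_force: [0.4, 0.2, -0.7]
width: 0.0188
```

```bash
python3 -m jog '[0,0,0.2,0,0,0,0,0,0.4,0,0,0]'
```

```text
clock: 27.22
position: [0.5469, 0.0482, 0.1399]
ee_rot: [-0.0, 0.77, 0.638, 0.0]
contact_force: [-0.0, -0.4, -1.1]
width: 0.0187
```

```bash
python3 -m jog '[0,0,0.2,0,0,0,0,0,0.4,0,0,0]'
```

```text
clock: 27.48
position: [0.5469, 0.0483, 0.1398]
ee_rot: [0.0, 0.77, 0.638, 0.0]
contact_force: [0.3, -0.8, 3.0]
width: 0.0184
```

```bash
python3 -m jog '[0,0,0.2,0,0,0,0,0,0.3,0,0,0]'
```

```text
clock: 27.72
position: [0.5471, 0.0482, 0.1397]
ee_rot: [0.0, 0.77, 0.638, 0.0]
contact_force: [-1.2, 1.0, 6.3]
width: 0.0184
```

The rim met the panel at TCP 0.1398, as predicted. I ease the force, release and retreat.

```bash
python3 -m jog '[0,0,-0.4,0,0,0,0,0,-0.4,0,0,0]'
python3 -m jog '[0,0,0,0,0,0,0,0,0,0,0,0,0,0,0,0,0,0,0,0,0,0,0,0]' 0.48
python3 -m jog '[0,0,-5,0,0,0,0,0,-15,0,0,0,0,0,-30,0,0,0,0,0,-60,0,0,0,0,0,-100,0,0,0,20,0,-110,0,0,0,60,0,-110,0,0,0,110,0,-110,0,0,0,150,0,-110,0,0,0,150,0,-110,0,0,0]'
python3 -m jog '[40,0,0,0,0,0,80,0,0,0,0,0,80,0,0,0,0,0]'
python3 -c "
from h import *
f,d=snap('side','side9');g,e=snap('top','top9')
p=proj(d,[[.547,.048,.08],[.547,.048,.136]]);print(p,proj(e,[[.547,.048,.116]]))
cv2.imwrite('pics/c10.png',np.hstack([cv2.resize(f[165:285,215:335],(400,400),interpolation=cv2.INTER_CUBIC),cv2.resize(g[155:275,205:325],(400,400),interpolation=cv2.INTER_CUBIC)])[:,:,::-1])"
```

```text
clock: 27.98
position: [0.547, 0.0482, 0.1397]
ee_rot: [0.0, 0.77, 0.638, 0.0]
contact_force: [-0.7, 0.1, 3.8]
width: 0.0184
clock: 28.48
position: [0.5468, 0.0482, 0.1394]
ee_rot: [-0.0, 0.77, 0.638, -0.0]
contact_force: [0.3, 0.7, 0.5]
width: 0.0445
clock: 29.72
position: [0.5747, 0.1992, 0.2489]
ee_rot: [-0.001, 0.769, 0.639, 0.0]
contact_force: [-0.2, -1.2, 0.3]
width: 0.0446
clock: 30.1
position: [0.5897, 0.2763, 0.2489]
ee_rot: [-0.0, 0.77, 0.639, -0.0]
contact_force: [0.2, 0.1, 0.5]
width: 0.0445
[[265.61758722 216.29905661]
 [265.31940496 202.31925158]] [[264.35842542 222.58323516]]
```

View pics/c10.png

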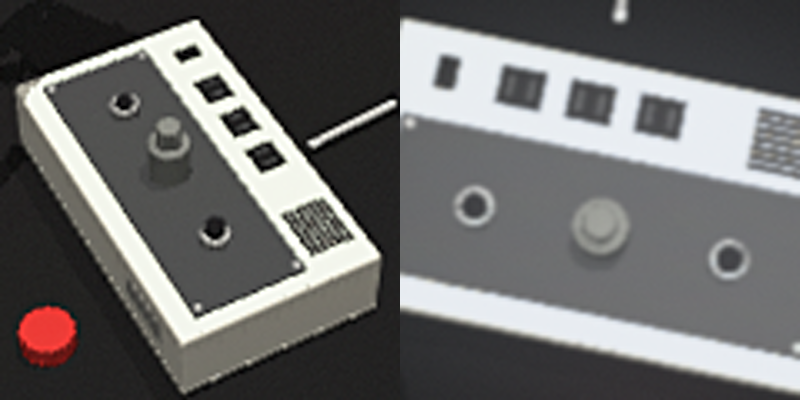

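View pics/top9.png

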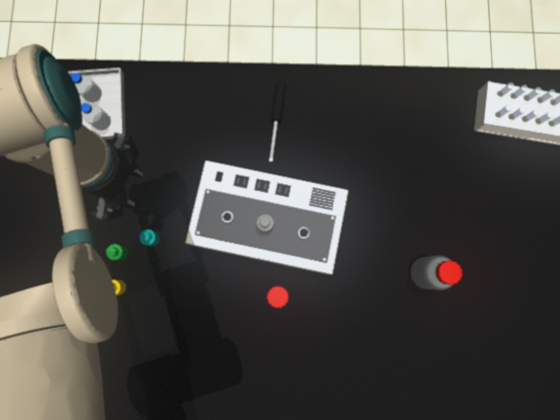

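```bash
python3 - <<'E'
from h import *
f,d=load('side9'); a=np.linspace(0,2*np.pi,60); x0,y0,s=230,170,10
c=cv2.resize(f[y0:y0+60,x0:x0+80],None,fx=s,fy=s,interpolation=cv2.INTER_CUBIC)
for z,r in((.08,.017),(.116,.017),(.136,.010)):
    p=(proj(d,np.array([.547,.0483,z])+r*np.c_[np.cos(a),np.sin(a),0*a])-[x0,y0]+.5)*s
    cv2.polylines(c,[p.astype(int).reshape(-1,1,2)],True,(0,0,255),1)
cv2.imwrite('pics/c11.png',c)
E
```

```text
(no output)
```

View pics/c11.png

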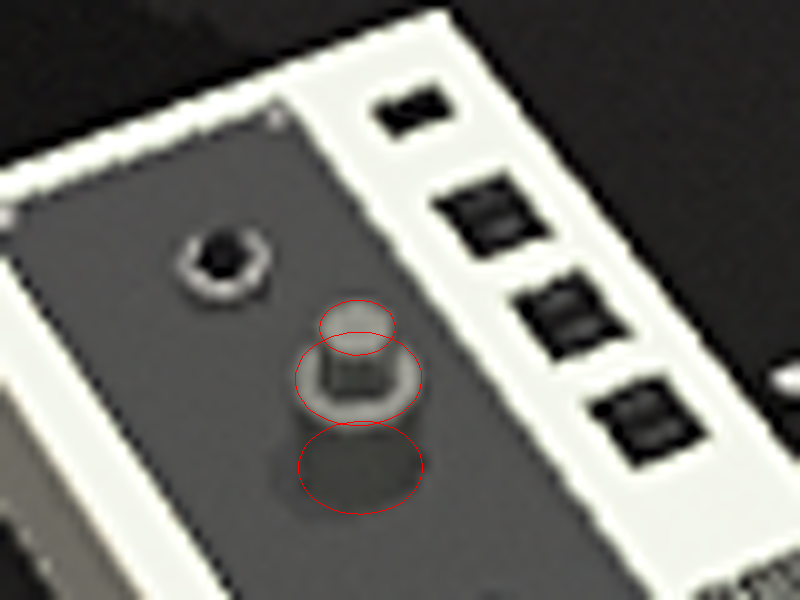

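The model circles for a seated cap match the picture. Buttons 1 and 3 are in, and the bystanders and look-alikes are where they were.

```bash
python3 -c "
from h import *
print(get_state()['contact_force'],get_state()['clock']); print(sign_off())"
```

```text
[-0.2733469  -0.08324647  0.28530115] 30.2
the job is handed in; nothing more can be done
None
```

The two good breakers are in and the grey lockout cap is seated over the worn one; I handed the job in at 30.2 s.

- **Good breakers (1 and 3):** I pressed each in small steps. The highest force readings were 5.1 N on breaker 1 and 5.8 N on breaker 3. Both then snapped to about 0 N some 6 mm in. In the last pictures both sit low.
- **Worn breaker (2):** it stayed soft, mostly 1–1.8 N over about 5 mm with one stray 0.3 N reading. I released it short of its stop.
- **Cap:** it went over the bush with no real resistance, and its rim met the panel at the predicted height. I pressed to a 6.3 N reading, eased off and released. The seated-cap outline matches the side view.
- **Everything else:** in the last top view the look-alikes and bystanders look unmoved, and the arm is clear with about 0 N on the wrist. While centring the grip on the bench, the fingertips touched the cap's shoulder at 3 N, so I raised the grip 2 mm.
- **Not confirmed:** I can't see button 2 under the cap. The cap's bore clears a popped-out button and I felt no button force on the way down, so I take it to be out.

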